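# Put the checked objective away and show the next one to the inspection camera

### The arm

A 6-joint arm with a two-finger parallel gripper is mounted at the origin on the work surface. World frame = base frame: x ahead of the robot, y to its left, z up, the work surface at z = 0. Lengths are in m, angles in degrees, forces in N, time in s.
With the tool pointing down it reaches from about 0.4 to 0.825 m from the base axis. Payload 7 kg.
Tool frame: the origin (TCP) lies on the centre line of the jaws, within the pads' length; the fingertips stand 19 mm ahead of it and the grasp point (between the pads) is the TCP; z points along the fingers, y is the line along which they close (so a half turn about z gives the same grasp; the last joint's range is limited). The gripper opens to 88 mm and grips with 3 to 60 N. Pads are 19 mm wide; open, the fingers measure 130 mm over their backs; the gripper's body (78 mm by 193 mm) begins 47 mm behind the grasp point.
Start: joints at [-55.972, 20.546, 0.682, 0, -70.136, -16.507], TCP at [0.203, -0.644, 0.246] pointing down, gripper open.
Joint ranges: [-176.03, 176.03], [-82.01, 121.73], [-58.28, 71.71], [-173.87, 95.51], [-174.79, -0.11], [-173.66, 173.66]. Speed limits (degrees/s): [136.94, 136.94, 172.46, 180, 180, 180].

### API

Orientations are given as [roll, pitch, yaw] about the fixed x, y, z axes, in that order (R = Rz(yaw) Ry(pitch) Rx(roll)).
In Python, from plant import ctrl gives the robot as it stands.
- The arm moves only by the tool move_arm, never from a script. Its argument "motion" is a list of rows, each a list of 3 entries, a list of its own where there are three numbers: the shift along the tool's x, y, z in mm, then the turn, a rotation vector about the tool's x, y, z in degrees, then the closure, from 0 (fully open) to 1 (shut). A call has 1 to 10 rows; each row is the pose to reach, as a shift and turn from the pose commanded when the call began, along the tool's axes at that moment; what a row does not reach only later rows make up. A row lasts 1/12 s, in which the tool goes at most 41.7 mm and 7.16 degrees, less where a joint would pass 70% of its speed; a pose out of reach is approached as far as the arm can. A call with a gripper value outside its range is refused whole. The fingers move at their own pace and stop on an object; the grip force is fixed at half the most. Time passes only in rows, so rows that repeat a pose let the fingers close. It gives the time, the measured TCP pose, the force, the opening and the grip force at its end, in the units of the state.
- ctrl.get_obs(): the state, without advancing time (a new reading comes with each control period).
- ctrl.snapshot(name): name is "scene" or "top"; returns a dict with "color" (480x640x3 uint8, blue, green, red), "camera_matrix" (3x3 intrinsics, pixels), "k1" (the pictures are not rectified: a ray, as slopes to the right and down, at radius r is drawn at 1 + k1 r^2 times it, then the intrinsics apply), "cam_to_world" (4x4, takes a point from camera to world coordinates). Camera axes: x right, y up, looking along -z (the intrinsics and any distortion apply to the point x, -y, -z); pixel columns grow to the right and rows downward; lengths in m; the calibration is good to about 2 mm. A picture is of the moment at which its call begins. There is no depth.
- ctrl.close_job(): hands the job in; it is judged then, once.
The state is a dict: "clock": time; "joint_pos": joint angles; "qvel": joint speeds; "tau": joint torques, N m; "tool_pos": TCP position; "orientation": TCP orientation; "force": force on the tool from outside, world axes, zero at the start; "moment": the same for the moment, N m; "opening": finger opening in m; "gripper_force": force on a finger pad.
Only numpy, scipy, OpenCV 4.12 (cv2) and the standard library are available. Lean on these libraries where they do the work, as an engineer would, in place of code of your own. Each camera call takes 0.05 s, during which the arm holds its last target. There are 200 camera calls.

### The job

The microscope objective on the single rest has been checked: lay it in the free cradle of the tray, its front lens pointing the same way as those of the other objectives there, and let go of it only once it lies in the groove. Then take the longest objective out of the tray and hold it in the air in front of the inspection camera, its front lens facing the camera's window square on, in the middle of the picture and in focus (75 mm from the window); finish while still holding it there, steady. Do not drop an objective, do not touch the camera or its stand, and leave the other objectives and the things on the bench where they are.

Things in the scene. Friction and masses are not known exactly. Their poses are not given: they have to be found in the camera images.
- obj_checked: The checked objective: metal, 53 mm long, 0.18 kg; barrel 28 mm in diameter from x = -15 to +14 mm (grip here), thread 24.6 mm across behind it, in front a stub 23 mm across tapering to 16 mm. Starts lying level in the groove of the single rest. Origin: on the axis, 20 mm from the thread end. x: optical axis, thread end to front lens. Front lens at x = +33 mm.
- obj_checked_lens (a point): Centre of the front lens of obj_checked.
- obj_long: The longest objective: metal, 65 mm long, 0.22 kg; barrel 28 mm in diameter from x = -15 to +14 mm (grip here), thread 24.6 mm across behind it, in front a sleeve 22 mm across tapering to a fine 10 mm tip. Starts lying level in a cradle of the tray. Origin: on the axis, 20 mm from the thread end. x: optical axis, thread end to front lens. Front lens at x = +45 mm.
- obj_long_lens (a point): Centre of the front lens of obj_long, at its fine tip.
- obj_mid: Objective of the same shape and size as obj_checked, lying in the tray; stays there. Origin: on the axis, 20 mm from the thread end. x: optical axis, thread end to front lens. 
- obj_short: The shortest objective, 42 mm long, with a wide front lens, lying in the tray; stays there. Origin: on the axis, 20 mm from the thread end. x: optical axis, thread end to front lens. 
- cradle_free: The free one of the tray's four black cradles: 24 mm long (x), 24 mm wide, 30 mm high, with a shallow V groove on top along x. A barrel lying in it has its axis level, 40 mm above this origin (44 mm above the bench). Origin: centre of the underside, on the tray floor 4 mm above the bench. All front lenses in the tray point to the cradles' +x.
- tray: Shallow white enamel tray with a dark rim, 130 mm (x) by 300 mm (y), rim 18 mm high, fixed; four like cradles stand in it at x = 0, y = -111, -37, 37 and 111 mm, parallel to its x axis. Origin: centre of the underside.
- rest: The single rest, right of the tray: one such cradle on a dark steel foot 62 mm square and 4 mm thick, fixed; the groove runs along x, the barrel's axis lies 44 mm above the bench. Origin: centre of the underside.
- camera (a point): Inspection camera on a stand: tube 47 mm in diameter, 105 mm long, with lights round its front window, looking 20 degrees down. Origin: centre of the window. x points back along the tube: it looks along its -x and is in focus at x = -75 mm, y = z = 0. An objective facing it square on has its own x axis along the camera's x.
- cam_height (a joint): Height setting of the camera on its post (0 to 0.07 m); clamped, not to be moved. At 0 the window's centre is 214 mm above the bench.
- stand: The camera's fixed stand: white foot 200 mm (x) by 150 mm (y), 14 mm thick, centred at x = +114 mm; post 20 mm in diameter and 370 mm high at x = +164 mm. Origin: on the bench straight below the centre of the camera's window, which looks towards -x.
- oil_bottle: Amber dropper bottle, 30 mm across, 68 mm high; leave alone. Origin: centre of its underside.
- eyepiece: Dark eyepiece standing on its end, 32 mm across, 47 mm high; leave alone. Origin: centre of its underside.
- slide_box: Cardboard box of slides, 60 x 82 x 30 mm; leave alone. Origin: centre of its underside.
- cover_glass_box: Paper box of cover glasses, 70 x 100 x 24 mm; leave alone. Origin: centre of its underside.
- jar: Clear jar with a white lid, 60 mm across, 85 mm high; leave alone. Origin: centre of its underside.
- blower: Rubber dust blower standing upright, 54 mm across, 105 mm high; leave alone. Origin: centre of its underside.
Mind the look-alikes: they are no part of the job. What is shaped like the obj_long but pink is not meant.

How it is judged (in metres and radians):
On the way:
1. the checked objective lies in the free cradle, lens the same way as the others, let go, while the longest is still in its own cradle (x of obj_checked in the frame of cradle_free between -0.01 and 0.01 m and y of obj_checked in the frame of cradle_free between -0.005 and 0.005 m and z of obj_checked in the frame of cradle_free between 0.035 and 0.044 m and angle between the x axis of obj_checked and the x axis of cradle_free, either way round below 0.15 rad and x of obj_checked_lens in the frame of cradle_free above 0.02 m and contact force between the fingers and obj_checked below 0.1 N and linear speed of obj_checked below 0.02 m/s and distance of obj_long from where it was at the start of the episode below 0.012 m), for 0.3 s.
At the end, for the whole second after the job is handed in: Longest objective held still in the air, lens facing the camera 60-90 mm from its window, within 10 mm of its axis and 0.14 rad of square. Checked one released in the free cradle, lens as the others (10 mm along, 5 across, 0.15 rad). Other two objectives within 10 mm of their start (x of obj_long_lens in the frame of camera between -0.09 and -0.06 m and y of obj_long_lens in the frame of camera between -0.01 and 0.01 m and z of obj_long_lens in the frame of camera between -0.01 and 0.01 m and x of obj_long in the frame of camera below -0.1 m and angle between the x axis of obj_long and the x axis of camera, either way round below 0.14 rad and contact force between the fingers and obj_long above 1 N and contact force between obj_long and stand below 0.1 N and height (world z) of obj_long above 0.1 m and linear speed of each of obj_long, obj_checked below 0.02 m/s and angular speed of obj_long below 0.2 rad/s and x of obj_checked in the frame of cradle_free between -0.01 and 0.01 m and y of obj_checked in the frame of cradle_free between -0.005 and 0.005 m and z of obj_checked in the frame of cradle_free between 0.035 and 0.044 m and angle between the x axis of obj_checked and the x axis of cradle_free, either way round below 0.15 rad and x of obj_checked_lens in the frame of cradle_free above 0.02 m and contact force between the fingers and obj_checked below 0.1 N and distance of each of obj_mid, obj_short from where it was at the start of the episode below 0.01 m); the arm keeps its last pose, push and grip.
It fails at once if the camera or its stand is touched (over 2 N) (contact force between stand and anything else above 2 N).
It fails at once if an objective is let go in the air (more than 12 mm above its groove) ((contact force between the fingers and obj_checked below 0.01 N and height (world z) of obj_checked above 0.056 m) or (contact force between the fingers and obj_long below 0.01 N and height (world z) of obj_long above 0.056 m)).
It fails at once if another objective is moved by more than 15 mm (distance of any of obj_mid, obj_short from where it was at the start of the episode above 0.015 m).
It fails at once if a thing on the bench is moved by more than 20 mm (distance of any of oil_bottle, eyepiece, slide_box, cover_glass_box, jar, blower from where it was at the start of the episode above 0.02 m).
It also fails if it takes over 54 s, if anything falls off the work surface, if the arm or the gripper's body presses on something with over 40 N, if the wrist force passes 120 N, or if a joint passes its speed limit or range.

## Working session

There is one attempt and no reset: what is moved stays moved. The work goes in short steps, Python scripts to look and compute and a tool call to move; the robot and the scene stay as the last step left them, time stands still between calls to the robot, and variables do not carry over. Pictures are saved under pics/ and viewed, at most 12 in all, crops included, and the job is handed in when it is done.

Besides the shell and the picture viewer there is one more tool, called after "Call:" as name([rows], argument=value, ...), one row to a line, values as JSON. move_arm: Moves the arm, as the interface text tells. Its arguments: {"type":"object","properties":{"motion":{"type":"array"}},"required":["motion"]}

```bash
mkdir -p pics; ls
python3 - <<'E'
from plant import ctrl
import cv2
print(ctrl.get_obs())
for n in("scene","top"):
    s=ctrl.snapshot(n); cv2.imwrite(f"pics/{n}0.png",s["color"]); print(n,s["camera_matrix"],s["k1"],s["cam_to_world"])
E
```

```text
pics
{'clock': 0.0, 'joint_pos': array([-5.59726742e+01,  2.05914911e+01,  6.32542185e-01, -2.03394299e-02,
       -7.01348771e+01, -1.65073147e+01]), 'qvel': array([ 0.02356523,  0.10293508,  0.06997876,  0.01974873, -0.06098819,
       -0.00444093]), 'tau': array([-4.32962734e-04, -5.82717025e+01,  2.93055689e+01,  6.99732721e+00,
        6.94759452e-03, -1.13790884e-04]), 'tool_pos': array([ 0.20304255, -0.6432513 ,  0.24461198]), 'orientation': array([ 1.79904608e+02, -8.33001864e-03, -1.62486909e+02]), 'force': array([0.25884005, 0.01611636, 0.13018118]), 'moment': array([ 0.03057841, -0.0438608 , -0.04293307]), 'gripper_force': 0.0, 'opening': 0.08748815583139943}
scene [[445.12864705   0.         321.43865886]
 [  0.         445.12864705 238.03266709]
 [  0.           0.           1.        ]] -0.062440237370090905 [[ 0.36595416 -0.73811306  0.5668039   1.18347622]
 [ 0.93061821  0.2868245  -0.22733557 -0.18874393]
 [ 0.00522611  0.61067242  0.79186607  0.99909628]
 [ 0.          0.          0.          1.        ]]
top [[500.54465996   0.         316.1036627 ]
 [  0.         500.54465996 242.18166402]
 [  0.           0.           1.        ]] -0.14067631660986393 [[ 0.02110789  0.99078372 -0.13379865  0.40978461]
 [-0.99965861  0.01885429 -0.01808805  0.03870022]
 [-0.01539866  0.13413478  0.99084345  1.23920313]
 [ 0.          0.          0.          1.        ]]
```

View pics/scene0.png

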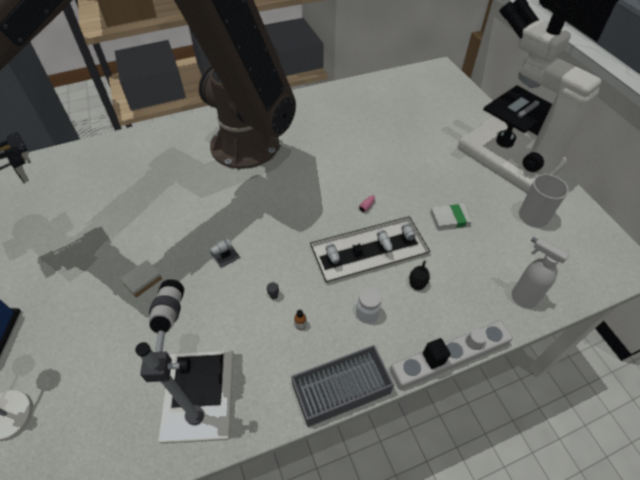

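View pics/top0.png

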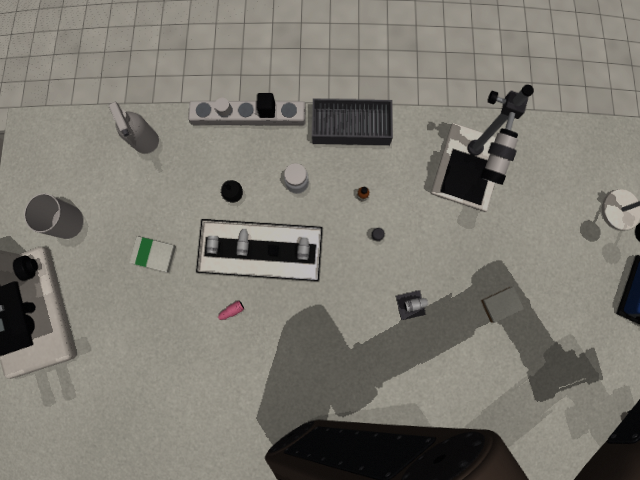

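The top view shows the tray at about (260,250), with objectives at (212,243), (243,240) and (304,247) and the free cradle at about (274,251). The rest is at (412,305) and the camera at (498,160). I'll enlarge these areas.

Run:
```python
import cv2,numpy as np
t=cv2.imread("pics/top0.png");s=cv2.imread("pics/scene0.png")
def c(i,x,y,w,h,W,H): return cv2.resize(i[y:y+h,x:x+w],(W,H),interpolation=cv2.INTER_CUBIC)
a=c(t,190,210,140,75,800,429)
b=np.hstack([c(t,390,280,50,40,200,160),c(s,140,270,60,70,150,160)[:, :],c(s,205,230,40,40,160,160),c(s,300,215,135,70,290,160)])
cv2.imwrite("pics/m1.png",np.vstack([a,b]))
cv2.imwrite("pics/m2.png",np.hstack([c(t,420,70,125,150,400,480),c(s,130,260,125,150,400,480)]))
```

```text
(no output)
```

View pics/m1.png

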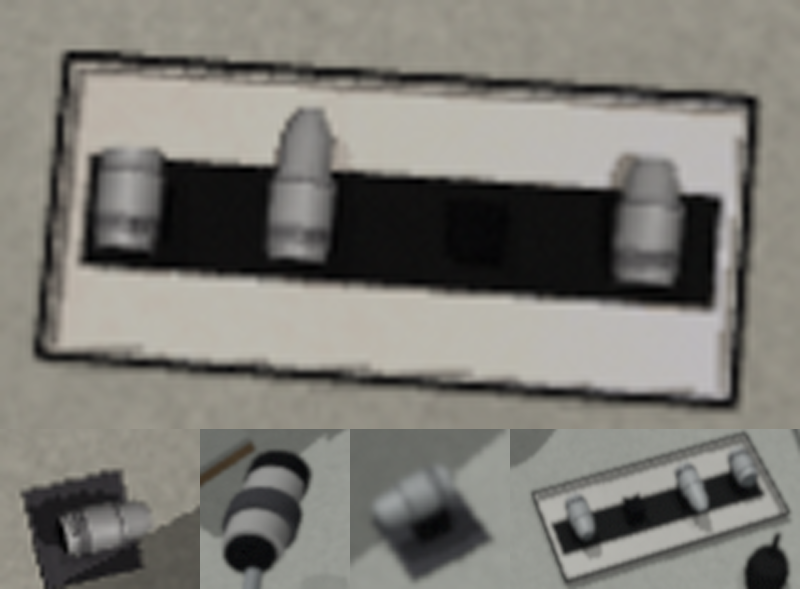

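View pics/m2.png

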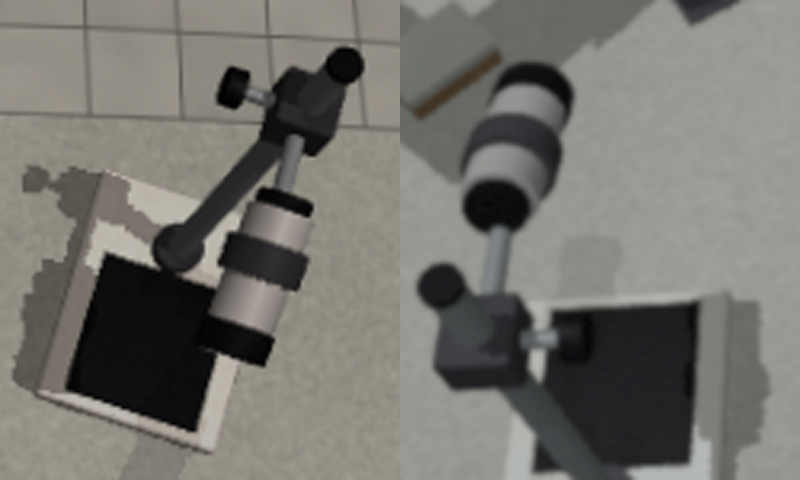

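The tray's lenses point up in the image, which is world +x. The checked objective's lens points right, roughly world -y. I'll fit the poses now.

```bash
cat > h.py <<'E'
import numpy as np, cv2, json
from scipy.optimize import least_squares
from scipy.spatial.transform import Rotation as R
K={"scene":(445.12864705,321.43865886,238.03266709,-0.062440237370090905,np.array([[0.36595416,-0.73811306,0.5668039,1.18347622],[0.93061821,0.2868245,-0.22733557,-0.18874393],[0.00522611,0.61067242,0.79186607,0.99909628]])),
"top":(500.54465996,316.1036627,242.18166402,-0.14067631660986393,np.array([[0.02110789,0.99078372,-0.13379865,0.40978461],[-0.99965861,0.01885429,-0.01808805,0.03870022],[-0.01539866,0.13413478,0.99084345,1.23920313]]))}
def proj(P,n):
    f,cx,cy,k,T=K[n]; p=(np.atleast_2d(P)-T[:,3])@T[:,:3]
    a=np.c_[p[:,0],-p[:,1]]/-p[:,2:]; a=a*(1+k*(a**2).sum(1,keepdims=True))
    return a*f+[cx,cy]
def ray(uv,n,z):   # pixels -> world points at height z
    f,cx,cy,k,T=K[n]; d=(np.atleast_2d(uv)-[cx,cy])/f; a=d.copy()
    for _ in range(20): a=d/(1+k*(a**2).sum(1,keepdims=True))
    w=np.c_[a[:,0],-a[:,1],-np.ones(len(a))]@T[:,:3].T
    return T[:,3]+w*((z-T[2,3])/w[:,2:])
def up(p,s,o): return (np.atleast_2d(p)+.5)/s-.5+np.array(o)
def fr(x,y,yaw,L):  # local points -> world
    L=np.atleast_2d(np.array(L,float)); c,s=np.cos(yaw),np.sin(yaw)
    return np.c_[x+c*L[:,0]-s*L[:,1],y+s*L[:,0]+c*L[:,1],L[:,2]]
def fitrect(c,hx,hy,z,local):
    f=lambda q:(proj(fr(*q,local),"top")-c).ravel()
    return least_squares(f,[*ray(c,"top",z)[:,:2].mean(0),0.0])
E
python3 - <<'E'
from h import *
tc=up([(66,54),(757,98),(737,405),(38,355)],800/140,(190,210))
h=.018
t=fitrect(tc,0,0,h,[(.065,.15,h),(.065,-.15,h),(-.065,-.15,h),(-.065,.15,h)])
print("tray",t.x,np.degrees(t.x[2]),t.fun.round(1))
rc=up([(22,492-429),(120,470-429),(143,568-429),(45,589-429)],4,(390,280))
# rest corners: image up=+x, right=-y ; lens dir to right => local x to right
r=least_squares(lambda q:(proj(fr(*q,[(-.031,.031,.004),(.031,.031,.004),(.031,-.031,.004),(-.031,-.031,.004)]),"top")-rc).ravel(),[*ray(rc,"top",.004)[:,:2].mean(0),-1.4])
print("rest",r.x,np.degrees(r.x[2]),r.fun.round(1),np.hypot(*r.x[:2]))
def loc(p,q): 
    d=p[:,:2]-q[:2]; c,s=np.cos(q[2]),np.sin(q[2]); return np.c_[c*d[:,0]+s*d[:,1],-s*d[:,0]+c*d[:,1]].round(4)
print("checked thread/lens in rest",loc(ray(up([(65,533-429),(151,516-429)],4,(390,280)),"top",.044),r.x))
pts=[(298,262),(310,110),(647,283),(648,156),(126,250),(130,149),(478,232)]
P=ray(up(pts,800/140,(190,210)),"top",.044)
print("long,mid,short thread/lens, free in tray",loc(P,t.x))
for y in(.111,.037,-.037,-.111): print(y,fr(*t.x,[(0,y,.044)]).round(4), up([0,0],1,0) is None)
# check with scene view
print("scene tray centre objs", [proj(fr(*t.x,[(0,y,.044)]),"scene").round(1).tolist() for y in(.111,.037,-.037,-.111)], "rest",proj(fr(*r.x,[(0,0,.044)]),"scene").round(1))
# stand
ft=up([(40,392),(212,452),(105,170)],3.2,(420,70))
tt=up([(200,345),(268,366),(235,362),(213,310),(277,335)],3.2,(420,70))
o2=np.array([130,260]); 
ts=(np.array([(540,62),(574,90),(503,72)])-[400,0]+.5)/3.2-.5+o2
fs=(np.array([(532,303),(733,292)])-[400,0]+.5)/3.2-.5+o2
rb=(np.array([(497,207)])-[400,0]+.5)/3.2-.5+o2
pb=up([(178,248)],3.2,(420,70))
a=np.radians(20); th=np.linspace(0,2*np.pi,60)
def tube(q,x):
    x=np.asarray(x)[:,None]; yy=.0235*np.cos(th)+0*x; zz=.0235*np.sin(th)+0*x
    L=np.c_[(x*np.cos(a)-zz*np.sin(a)).ravel(),yy.ravel(),(.214+q[3]+x*np.sin(a)+zz*np.cos(a)).ravel()]
    return fr(*q[:3],L)
def hd(q,n,pts):
    hull=cv2.convexHull((proj(tube(q,[0,.012]),n)).astype(np.float32))
    return [cv2.pointPolygonTest(hull,(float(p[0]),float(p[1])),True) for p in pts]
def res(q):
    F=fr(*q[:3],[(.014,.075,0),(.014,-.075,0),(.214,.075,.014)])
    e=(proj(F,"top")-ft).ravel()
    S=fr(*q[:3],[(.014,-.075,0),(.014,.075,0)])
    return np.r_[e,2*np.array(hd(q,"top",tt)),2*np.array(hd(q,"scene",ts)),.5*(proj(fr(*q[:3],[(.164,0,.014)]),"top")-pb).ravel()]
b=None
for h0 in(.0,.035,.07):
    s=least_squares(res,[.6,-.38,-.28,h0],loss="soft_l1",diff_step=1e-4)
    if b is None or s.cost<b.cost:b=s
print("stand",b.x,np.degrees(b.x[2]),b.cost,res(b.x).round(1))
q=b.x; print("check rear",proj(fr(*q[:3],[(.105*np.cos(a),0,.214+q[3]+.105*np.sin(a))]),"scene"),rb, "foot scene",proj(fr(*q[:3],[(.014,-.075,.014),(.014,.075,.014)]),"scene"),fs)
l=fr(*q[:3],[(-.075*np.cos(a),0,.214+q[3]-.075*np.sin(a)),(-.12*np.cos(a),0,.214+q[3]-.12*np.sin(a))]);print("lens, origin target",l)
E
```

```text
tray [ 0.55423389  0.20151848 -0.04695339] -2.690230939687188 [ 0.8  0.6 -0.6  0.5 -0.7 -0.7  0.6 -0.4]
rest [ 0.42561986 -0.17365215 -1.33860401] -76.69636049280994 [ 0.1 -0.2 -0.1 -0.1 -0.1  0.   0.   0.3] 0.45968177038804225
checked thread/lens in rest [[-0.0176  0.0014]
 [ 0.0352  0.0001]]
long,mid,short thread/lens, free in tray [[-0.0205  0.0369]
 [ 0.0446  0.0375]
 [-0.0195 -0.111 ]
 [ 0.0343 -0.1076]
 [-0.0204  0.111 ]
 [ 0.0229  0.1134]
 [-0.0027 -0.0383]]
0.111 [[0.5594 0.3124 0.044 ]] False
0.037 [[0.556  0.2385 0.044 ]] False
-0.037 [[0.5525 0.1646 0.044 ]] False
-0.111 [[0.549  0.0906 0.044 ]] False
scene tray centre objs [[[406.0, 230.4]], [[381.4, 237.1]], [[356.0, 244.1]], [[330.1, 251.2]]] rest [[221.3 245.3]]
stand [ 0.67357286 -0.29237079 -0.30854121  0.05962291] -17.67810939202794 28.824592026849604 [-2.5  0.6 -0.8  0.6 -0.1 -2.2 -1.4 -2.7 -4.3 -9.7 -8.1 -0.9 -2.2  2.3
 -0.3  0. ]
check rear [[157.36102151 327.31925694]] [[159.96875 324.34375]] foot scene [[167.36502086 352.78174449]
 [231.14468658 349.52895754]] [[170.90625 354.34375]
 [233.71875 350.90625]]
lens, origin target [[ 0.606424   -0.27096912  0.2479714 ]
 [ 0.56613469 -0.25812812  0.23258049]]
```

Run:
```python
from h import *
ft=up([(40,392),(212,452),(105,170)],3.2,(420,70))
tt=up([(200,345),(268,366),(235,362),(210,318),(276,335)],3.2,(420,70))
sc=lambda p:(np.array(p)-[400,0]+.5)/3.2-.5+np.array([130,260])
ts=sc([(540,62),(574,90),(503,72)]); fs=sc([(532,303),(733,292)]); pb=up([(178,248)],3.2,(420,70))
a=np.radians(20); th=np.linspace(0,2*np.pi,90)
def tube(q,x):
    x=np.asarray(x)[:,None]; yy=.0235*np.cos(th)+0*x; zz=.0235*np.sin(th)+0*x
    return fr(*q[:3],np.c_[(x*np.cos(a)-zz*np.sin(a)).ravel(),yy.ravel(),(.214+q[3]+x*np.sin(a)+zz*np.cos(a)).ravel()])
def hull(q,n,x=[0,.022]): return cv2.convexHull((proj(tube(q,x),n)).astype(np.float32))
def hd(q,n,pts):
    h=hull(q,n); return [cv2.pointPolygonTest(h,(float(p[0]),float(p[1])),True) for p in pts]
def res(q):
    e=(proj(fr(*q[:3],[(.014,.075,0),(.014,-.075,0),(.214,.075,.014)]),"top")-ft).ravel()
    g=(proj(fr(*q[:3],[(.014,-.075,.014),(.014,.075,.014)]),"scene")-fs).ravel()
    return np.r_[.7*e,.7*g,2*np.array(hd(q,"top",tt)),2*np.array(hd(q,"scene",ts)),.5*(proj(fr(*q[:3],[(.164,0,.014)]),"top")-pb).ravel()]
b=min((least_squares(res,[.67,-.3,-.29,h0],diff_step=1e-4,x_scale=[.01,.01,.05,.01]) for h0 in(.0,.02,.035,.05,.07)),key=lambda s:s.cost)
q=b.x;print("stand",q,np.degrees(q[2]),b.cost,res(q).round(1)); np.save("stand.npy",q)
print(fr(*q[:3],[(-.075*np.cos(a),0,.214+q[3]-.075*np.sin(a)),(-.12*np.cos(a),0,.214+q[3]-.12*np.sin(a))]))
o=[]
for n,box in(("top",(420,70)),("scene",(130,260))):
    im=cv2.imread(f"pics/{n}0.png")[box[1]:box[1]+150,box[0]:box[0]+125]; im=cv2.resize(im,(400,480),interpolation=cv2.INTER_CUBIC)
    d=lambda p,c:cv2.polylines(im,[np.round((np.reshape(p,(-1,2))-box+.5)*3.2-.5).astype(np.int32)],True,c,1)
    d(hull(q,n,[0,.105]),(0,255,0)); d(proj(tube(q,[0]),n),(0,0,255)); d(proj(tube(q,[.105]),n),(255,255,0))
    for z in(0,.014): d(proj(fr(*q[:3],[(.014,.075,z),(.014,-.075,z),(.214,-.075,z),(.214,.075,z)]),n),(0,0,255))
    d(proj(fr(*q[:3],[(.164,0,.014),(.164,0,.37)]),n),(255,0,255)); o.append(im)
cv2.imwrite("pics/ov.png",np.hstack(o))
```

```text
stand [ 0.67138065 -0.2923192  -0.30409027  0.0558481 ] -17.423088920727828 24.037205628848117 [-1.8  1.1 -0.5  0.9 -0.3 -1.  -2.6 -1.6 -1.9 -1.6  2.  -2.8 -1.   2.4
 -1.2 -1.  -1.6  1.5 -0.4  0.4]
[[ 0.6041372  -0.27121662  0.24419659]
 [ 0.56379114 -0.25855507  0.22880568]]
```

View pics/ov.png

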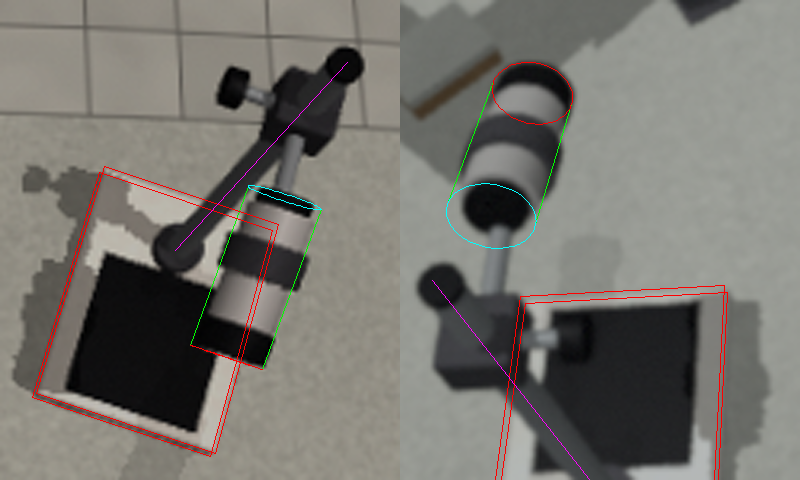

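The overlay matches to about 2 px: window near (0.671,-0.292,0.270), yaw about -17.4°. Next I'll compute the moves.

```bash
cat > go.py <<'E'
# usage: go.py x y z(mm) yaw pitchup(deg): shift/turn from the measured pose to the target (tool x at heading yaw, raised by pitchup)
import sys
from h import *
from plant import ctrl
x,y,z,yaw,pu=map(float,sys.argv[1:6]); o=ctrl.get_obs()
A=R.from_euler('xyz',o["orientation"],degrees=True); B=R.from_euler('xyz',[180,-pu,yaw],degrees=True)
print("t",round(o["clock"],2),"shift",A.inv().apply(np.array([x,y,z])-o["tool_pos"]*1000).round(1),"turn",(A.inv()*B).as_rotvec(degrees=True).round(1),"J",o["joint_pos"].round(0))
E
python3 go.py 426 -175 150 -76.7 0
```

```text
t 0.1 shift [-353.6  379.4   95.2] turn [  0.1   0.1 -85.8] J [-56.  21.   1.  -0. -70. -17.]
```

Call:
move_arm([
  [[-35, 38, 10], [0, 0, -7], 0.4],
  [[-70, 76, 19], [0, 0, -14], 0.4],
  [[-105, 114, 29], [0, 0, -21], 0.4],
  [[-140, 152, 38], [0, 0, -28], 0.4],
  [[-175, 190, 48], [0, 0, -35], 0.4],
  [[-210, 228, 57], [0, 0, -42], 0.4],
  [[-245, 266, 67], [0, 0, -49], 0.4],
  [[-280, 304, 76], [0, 0, -56], 0.4],
  [[-315, 342, 86], [0, 0, -63], 0.4],
  [[-354, 379, 95], [0, 0, -70], 0.4],
])

```text
clock: 0.93
tool_pos: [0.3781, -0.2712, 0.1698]
orientation: [-180.0, 0.0, -92.1]
force: [1.7, 0.0, -0.8]
opening: 0.0524
gripper_force: 0.0
```

```bash
python3 go.py 426 -175 100 -76.7 0
```

```text
t 0.93 shift [-97.9 -44.2  69.8] turn [ -0.    0.  -15.4] J [-11.   4. -31.  -0. -54.   9.]
```

Call:
move_arm([
  [[0, 0, 0], [0, 0, 0], 0.4],
  [[0, 0, 0], [0, 0, 0], 0.4],
  [[0, 0, 0], [0, 0, 0], 0.4],
])

```text
clock: 1.18
tool_pos: [0.3782, -0.2728, 0.1701]
orientation: [180.0, -0.0, -92.4]
force: [-0.3, -0.2, -0.2]
opening: 0.0526
gripper_force: 0.0
```

```bash
python3 go.py 426 -175 100 -76.7 0
```

```text
t 1.18 shift [-99.8 -43.6  70.1] turn [  0.    0.  -15.7] J [-12.   5. -31.   0. -54.   9.]
```

Call:
move_arm([
  [[-25, -11, 15], [0, 0, -5], 0.4],
  [[-50, -22, 30], [0, 0, -10], 0.4],
  [[-75, -33, 45], [0, 0, -15], 0.4],
  [[-100, -44, 60], [0, 0, -15.7], 0.4],
  [[-100, -44, 70], [0, 0, -15.7], 0.4],
  [[-100, -44, 70], [0, 0, -15.7], 0.4],
  [[-100, -44, 70], [0, 0, -15.7], 0.4],
])

```text
clock: 1.77
tool_pos: [0.4257, -0.1762, 0.0999]
orientation: [179.9, 0.0, -76.9]
force: [-0.7, -0.8, -0.1]
opening: 0.0526
gripper_force: 0.0
```

```bash
python3 go.py 426 -175 47 -76.7 0
```

```text
t 1.77 shift [-1.1 -0.6 52.9] turn [ 0.1  0.  -0.2] J [  2.   9. -37.   0. -44.  11.]
```

Call:
move_arm([
  [[-1, -0.5, 15], [0, 0, 0], 0.4],
  [[-1, -0.5, 30], [0, 0, 0], 0.4],
  [[-1, -0.5, 45], [0, 0, 0], 0.4],
  [[-1, -0.5, 53], [0, 0, 0], 0.4],
  [[-1, -0.5, 53], [0, 0, 0], 0.4],
  [[-1, -0.5, 53], [0, 0, 0], 0.4],
])

```text
clock: 2.27
tool_pos: [0.4265, -0.1749, 0.0475]
orientation: [180.0, -0.0, -76.9]
force: [-0.1, 1.5, 0.3]
opening: 0.0526
gripper_force: 0.0
```

```bash
python3 go.py 426 -175 47 -76.7 0
python3 - <<'E'
from plant import ctrl
import cv2,numpy as np
a=ctrl.snapshot("top")["color"][255:345,355:475]; b=ctrl.snapshot("scene")["color"][200:290,165:285]
cv2.imwrite("pics/g1.png",np.hstack([cv2.resize(i,(400,300),interpolation=cv2.INTER_CUBIC) for i in(a,b)]))
E
```

```text
t 2.27 shift [0.  0.5 0.5] turn [ 0.  -0.  -0.2] J [  2.  14. -40.   0. -36.  11.]
```

View pics/g1.png

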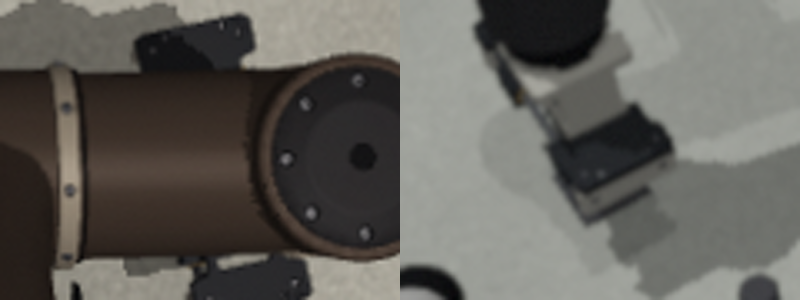

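The gripper hides the objective in both views, with its body around (610,150) in the scene half. No contact force shows, so I'll close and lift.

Call:
move_arm([
  [[0, 0, 0], [0, 0, 0], 0.55],
  [[0, 0, 0], [0, 0, 0], 0.6],
  [[0, 0, 0], [0, 0, 0], 0.65],
  [[0, 0, 0], [0, 0, 0], 0.7],
  [[0, 0, 0], [0, 0, 0], 1],
  [[0, 0, 0], [0, 0, 0], 1],
  [[0, 0, 0], [0, 0, 0], 1],
  [[0, 0, 0], [0, 0, 0], 1],
])

```text
clock: 3.03
tool_pos: [0.4274, -0.1739, 0.0474]
orientation: [-179.9, -0.0, -76.8]
force: [2.0, 0.7, 2.2]
opening: 0.0272
gripper_force: 30.0
```

Call:
move_arm([
  [[0, 0, -5], [0, 0, 0], 1],
  [[0, 0, -15], [0, 0, 0], 1],
  [[0, 0, -30], [0, 0, 0], 1],
  [[0, 0, -50], [0, 0, 0], 1],
  [[0, 0, -70], [0, 0, 0], 1],
  [[0, 0, -80], [0, 0, 0], 1],
  [[0, 0, -80], [0, 0, 0], 1],
  [[0, 0, -80], [0, 0, 0], 1],
])

```text
clock: 3.7
tool_pos: [0.426, -0.1739, 0.127]
orientation: [-180.0, 0.0, -76.8]
force: [-0.3, 0.1, -2.6]
opening: 0.0272
gripper_force: 30.0
```

```bash
python3 go.py 552.5 165 127 -2.7 0
```

```text
t 3.7 shift [-3.011e+02 -2.005e+02  2.000e-01] turn [ -0.    0.  -74.1] J [  2.   7. -35.  -0. -48.  11.]
```

Call:
move_arm([
  [[-15, -10, 0], [0, 0, -6], 1],
  [[-45, -30, 0], [0, 0, -13], 1],
  [[-80, -53, 0], [0, 0, -20], 1],
  [[-115, -77, 0], [0, 0, -27], 1],
  [[-150, -100, 0], [0, 0, -34], 1],
  [[-185, -123, 0], [0, 0, -41], 1],
  [[-220, -147, 0], [0, 0, -48], 1],
  [[-255, -170, 0], [0, 0, -55], 1],
  [[-285, -190, 0], [0, 0, -62], 1],
  [[-300, -200, 0], [0, 0, -67], 1],
])

```text
clock: 4.53
tool_pos: [0.5533, 0.1674, 0.1252]
orientation: [179.9, 0.1, -9.3]
force: [0.2, -0.4, -1.5]
opening: 0.0269
gripper_force: 30.0
```

Call:
move_arm([
  [[0, 0, 0], [0, 0, -4], 1],
  [[0, 0, 0], [0, 0, -7], 1],
  [[0, 0, 0], [0, 0, -7], 1],
  [[0, 0, 0], [0, 0, -7], 1],
])

```text
clock: 4.87
tool_pos: [0.5517, 0.1633, 0.1255]
orientation: [179.9, 0.1, -2.9]
force: [-0.5, 0.4, -1.8]
opening: 0.0274
gripper_force: 30.0
```

```bash
python3 go.py 552.5 165 127 -2.7 0;python3 - <<'E'
from plant import ctrl
import cv2,numpy as np
a=ctrl.snapshot("top")["color"]; b=ctrl.snapshot("scene")["color"]
cv2.imwrite("pics/g2.png",np.hstack([cv2.resize(i,(400,300),interpolation=cv2.INTER_CUBIC) for i in(a[180:300,170:330],b[165:285,290:450])]))
E
```

```text
t 4.87 shift [ 0.7 -1.7 -1.5] turn [ 0.1  0.1 -0.2] J [ 36.  17. -21.  -0. -52.  51.]
```

View pics/g2.png

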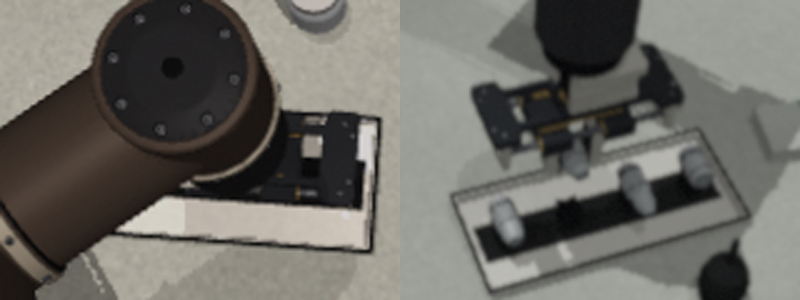

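The scene half shows the held objective near (572,160) with its lens towards +x, the same way as the others. The free cradle below it is at (570,210). I'll descend.

Call:
move_arm([
  [[1, -1.5, 10], [0, 0, 0], 1],
  [[1, -1.5, 25], [0, 0, 0], 1],
  [[1, -1.5, 40], [0, 0, 0], 1],
  [[1, -1.5, 52], [0, 0, 0], 1],
  [[1, -1.5, 62], [0, 0, 0], 1],
  [[1, -1.5, 68], [0, 0, 0], 1],
  [[1, -1.5, 71], [0, 0, 0], 1],
  [[1, -1.5, 71], [0, 0, 0], 1],
  [[1, -1.5, 71], [0, 0, 0], 1],
])

```text
clock: 5.72
tool_pos: [0.554, 0.1653, 0.0563]
orientation: [-180.0, -0.0, -2.8]
force: [-0.1, 0.2, -2.1]
opening: 0.0271
gripper_force: 30.0
```

```bash
python3 go.py 552.5 165 47.5 -2.7 0;python3 - <<'E'
from h import *
from plant import ctrl
o=ctrl.get_obs();print(o["force"])
T=R.from_euler('xyz',o["orientation"],degrees=True); L=o["tool_pos"]+T.apply([.033,0,0.0035]);print(L)
b=ctrl.snapshot("scene")["color"]
box=(325,215);im=cv2.resize(b[215:275,325:405],(800,600),interpolation=cv2.INTER_CUBIC)
q=(.55423389,.20151848,-.04695339)
for y,l in((.037,.045),(-.037,.033),(-.111,.033)):
    p=(proj(fr(*q,[(-.02,y,.044),(l,y,.044)]),"scene")-box+.5)*10
    cv2.line(im,*[tuple(int(v) for v in r) for r in p],(0,0,255),1)
p=(proj(L,"scene")-box+.5)*10;cv2.circle(im,tuple(int(v) for v in p[0]),5,(0,255,0),1)
cv2.imwrite("pics/g3.png",im)
E
```

```text
t 5.72 shift [-1.5  0.4  8.8] turn [-0.  -0.  -0.1] J [ 36.  22. -25.   0. -43.  51.]
[-0.11214979  0.24296325 -2.14509809]
[0.58700083 0.16371577 0.05286108]
```

View pics/g3.png

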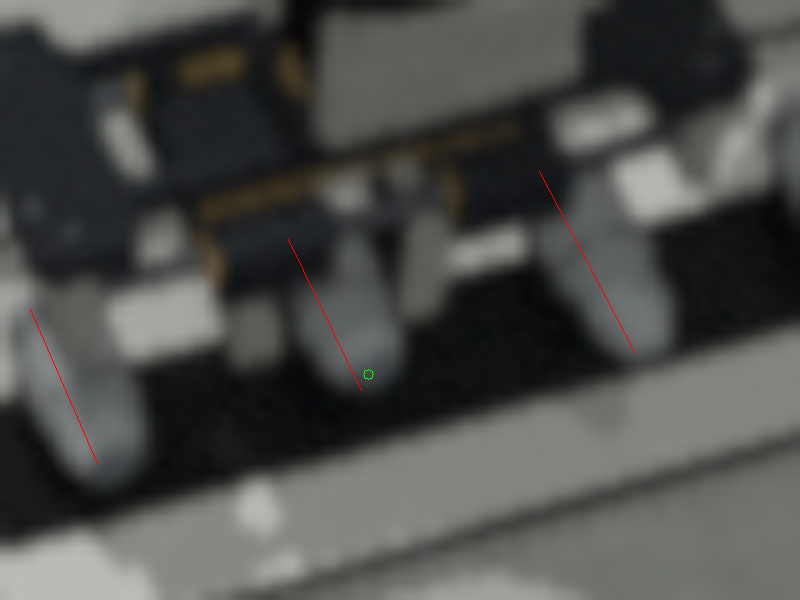

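The scene view suggests the held objective should shift about +2 mm in y and -2.5 mm in x, judging from its neighbours: tips at (650,335) and (112,455), held tip at (370,365). I'll correct and lower.

Call:
move_arm([
  [[-1.5, -1, 1], [0, 0, 0], 1],
  [[-2.5, -2, 3], [0, 0, 0], 1],
  [[-2.5, -2, 5], [0, 0, 0], 1],
  [[-2.5, -2, 7], [0, 0, 0], 1],
  [[-2.5, -2, 8], [0, 0, 0], 1],
  [[-2.5, -2, 8.5], [0, 0, 0], 1],
  [[-2.5, -2, 8.5], [0, 0, 0], 1],
  [[-2.5, -2, 8.5], [0, 0, 0], 1],
])

```text
clock: 6.43
tool_pos: [0.5514, 0.1675, 0.0477]
orientation: [-180.0, -0.0, -2.8]
force: [-0.5, 1.3, 0.8]
opening: 0.0273
gripper_force: 30.0
```

Call:
move_arm([
  [[0, -0.5, 0.5], [0, 0, 0], 1],
  [[0, -1, 0.5], [0, 0, 0], 1],
  [[0, -1, 1], [0, 0, 0], 1],
  [[0, -1, 1], [0, 0, 0], 1],
  [[0, -1, 1], [0, 0, 0], 1],
])

```text
clock: 6.85
tool_pos: [0.5516, 0.168, 0.0474]
orientation: [180.0, -0.0, -2.8]
force: [-2.5, -2.5, 9.3]
opening: 0.0272
gripper_force: 30.0
```

Call:
move_arm([
  [[0, 0, -0.5], [0, 0, 0], 1],
  [[0, 0, -0.5], [0, 0, 0], 0.6],
  [[0, 0, -0.5], [0, 0, 0], 0.5],
  [[0, 0, -0.5], [0, 0, 0], 0.5],
  [[0, 0, -0.5], [0, 0, 0], 0.5],
  [[0, 0, -0.5], [0, 0, 0], 0.5],
  [[0, 0, -0.5], [0, 0, 0], 0.5],
  [[0, 0, -0.5], [0, 0, 0], 0.5],
])

```text
clock: 7.52
tool_pos: [0.5514, 0.1684, 0.047]
orientation: [180.0, 0.0, -2.8]
force: [-0.8, 0.0, 0.2]
opening: 0.0437
gripper_force: 0.0
```

Call:
move_arm([
  [[0, 0, -10], [0, 0, 0], 0.5],
  [[0, 0, -30], [0, 0, 0], 0.5],
  [[0, 0, -55], [0, 0, 0], 0.5],
  [[0, 0, -80], [0, 0, 0], 0.5],
  [[0, 0, -80], [0, 0, 0], 0.5],
  [[0, 0, -80], [0, 0, 0], 0.5],
])

```text
clock: 8.02
tool_pos: [0.5524, 0.169, 0.1296]
orientation: [-179.8, -0.2, -2.8]
force: [-0.7, 0.4, -1.0]
opening: 0.0439
gripper_force: 0.0
```

```bash
python3 go.py 556 239 130 -2.7 0;python3 - <<'E'
from h import *
from plant import ctrl
b=ctrl.snapshot("scene")["color"]
cv2.imwrite("pics/g4.png",cv2.resize(b[215:275,325:405],(800,600),interpolation=cv2.INTER_CUBIC))
E
```

```text
t 8.02 shift [  0.2 -70.1  -0.2] turn [-0.2 -0.2 -0.1] J [ 36.  17. -21.   0. -52.  51.]
```

View pics/g4.png

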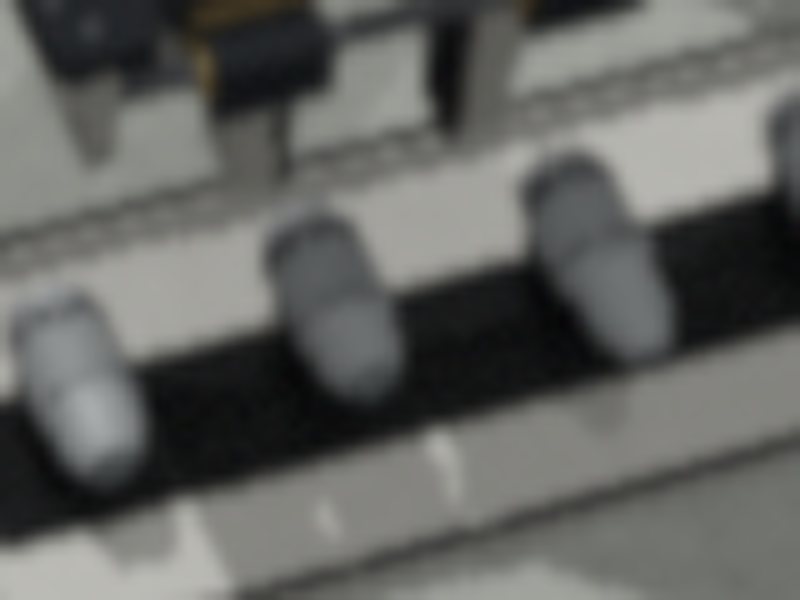

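The checked objective lies level between its neighbours (tip at (370,395), thread end at (315,215)), aligned with them. Next is the long one.

Call:
move_arm([
  [[0, -25, 0], [0, 0, 0], 0.5],
  [[-1, -50, 0], [0, 0, 0], 0.5],
  [[-1, -73, 0], [0, 0, 0], 0.5],
  [[-1, -73, 0], [0, 0, 0], 0.5],
  [[-1, -73, 20], [0, 0, 0], 0.5],
  [[-1, -73, 45], [0, 0, 0], 0.5],
  [[-1, -73, 65], [0, 0, 0], 0.5],
  [[-1, -73, 82], [0, 0, 0], 0.5],
  [[-1, -73, 82], [0, 0, 0], 0.5],
  [[-1, -73, 82], [0, 0, 0], 0.5],
])

```text
clock: 8.9
tool_pos: [0.5531, 0.2404, 0.0438]
orientation: [179.9, 0.1, -2.8]
force: [-0.1, -0.7, 0.4]
opening: 0.0435
gripper_force: 0.0
```

Call:
move_arm([
  [[0, 0, 0], [0, 0, 0], 0.55],
  [[0, 0, 0], [0, 0, 0], 0.6],
  [[0, 0, 0], [0, 0, 0], 0.65],
  [[0, 0, 0], [0, 0, 0], 0.7],
  [[0, 0, 0], [0, 0, 0], 1],
  [[0, 0, 0], [0, 0, 0], 1],
  [[0, 0, 0], [0, 0, 0], 1],
  [[0, 0, 0], [0, 0, 0], 1],
])

```text
clock: 9.57
tool_pos: [0.5544, 0.2418, 0.046]
orientation: [-179.9, -0.1, -2.8]
force: [-1.8, 2.7, 4.9]
opening: 0.0271
gripper_force: 30.0
```

Call:
move_arm([
  [[0, 0, -5], [0, 0, 0], 1],
  [[0, 0, -15], [0, 0, 0], 1],
  [[0, 0, -35], [0, 0, 0], 1],
  [[0, 0, -60], [0, 0, 0], 1],
  [[0, 0, -90], [0, 0, 0], 1],
  [[0, 0, -120], [0, 0, 0], 1],
  [[0, 0, -145], [0, 0, 0], 1],
  [[0, 0, -160], [0, 0, 0], 1],
  [[0, 0, -160], [0, 0, 0], 1],
  [[0, 0, -160], [0, 0, 0], 1],
])

```text
clock: 10.4
tool_pos: [0.5539, 0.2413, 0.206]
orientation: [-179.9, -0.0, -2.8]
force: [-0.0, -0.3, -2.9]
opening: 0.0274
gripper_force: 30.0
```

```bash
python3 go.py 492 -236 205 -17.4 20
```

```text
t 10.4 shift [-3.850e+01  4.797e+02  3.000e-01] turn [-2.6 19.9 14.4] J [ 42.  16. -12.  -0. -63.  45.]
```

Call:
move_arm([
  [[-1, 12, 0], [0, 0.5, 0.5], 1],
  [[-3, 36, 0], [-0.2, 1.5, 1], 1],
  [[-6, 66, 0], [-0.4, 3, 2], 1],
  [[-8, 98, 0], [-0.5, 4, 3], 1],
  [[-11, 132, 0], [-0.7, 5.5, 4], 1],
  [[-13, 166, 0], [-0.9, 7, 5], 1],
  [[-16, 200, 0], [-1.1, 8.5, 6], 1],
  [[-19, 234, 0], [-1.3, 10, 7], 1],
  [[-22, 268, 0], [-1.5, 11.5, 8], 1],
  [[-24, 300, 0], [-1.7, 13, 9], 1],
])

```text
clock: 11.23
tool_pos: [0.5131, -0.0595, 0.2034]
orientation: [179.2, -13.0, -11.8]
force: [0.5, -0.5, -1.1]
opening: 0.0271
gripper_force: 30.0
```

Call:
move_arm([
  [[0, 0, 0], [0, 0, 0], 1],
  [[0, 0, 0], [0, 0, 0], 1],
  [[0, 0, 0], [0, 0, 0], 1],
])

```text
clock: 11.48
tool_pos: [0.5146, -0.0578, 0.2042]
orientation: [179.3, -13.0, -11.8]
force: [0.3, 0.3, -1.9]
opening: 0.0273
gripper_force: 30.0
```

```bash
python3 go.py 492 -236 205 -17.4 20
```

```text
t 11.48 shift [ 14.1 179.1   4.7] turn [-0.9  7.   5.4] J [ 21.   0. -36.  11. -43.  50.]
```

Call:
move_arm([
  [[1, 12, 0], [0, 0.5, 0.3], 1],
  [[3, 36, 1], [-0.2, 1.5, 1], 1],
  [[5, 66, 2], [-0.4, 3, 2], 1],
  [[8, 98, 3], [-0.5, 4, 3], 1],
  [[10, 130, 4], [-0.7, 5, 4], 1],
  [[13, 160, 4.5], [-0.9, 6.5, 5], 1],
  [[14, 175, 4.5], [-0.9, 7, 5.4], 1],
  [[14, 179, 4.5], [-0.9, 7, 5.4], 1],
  [[14, 179, 4.5], [-0.9, 7, 5.4], 1],
  [[14, 179, 4.5], [-0.9, 7, 5.4], 1],
])

```text
clock: 12.32
tool_pos: [0.4931, -0.2351, 0.2057]
orientation: [-180.0, -20.1, -17.3]
force: [-0.2, -0.3, -3.1]
opening: 0.0269
gripper_force: 30.0
```

```bash
python3 go.py 492 -236 205 -17.4 20
python3 - <<'E'
from h import *
from plant import ctrl
o=ctrl.get_obs();T=R.from_euler('xyz',o["orientation"],degrees=True); L=o["tool_pos"]+T.apply([.045,0,0.002]);print(L)
q=np.load("stand.npy");w=np.array([q[0],q[1],.214+q[3]]); out=[]
for n in("top","scene"):
    im=ctrl.snapshot(n)["color"]; pl=proj(L,n)[0];pw=proj(w,n)[0];c=((pl+pw)/2).astype(int);b=c-[40,45]
    v=cv2.resize(im[b[1]:b[1]+90,b[0]:b[0]+80],(400,450),interpolation=cv2.INTER_CUBIC)
    for p,col in((pl,(0,255,0)),(pw,(0,0,255))): cv2.circle(v,tuple(int(t) for t in (p-b+.5)*5),3,col,1)
    out.append(v);print(n,b)
cv2.imwrite("pics/g5.png",np.hstack(out))
E
```

```text
t 12.32 shift [-0.9  1.2  0.4] turn [-0.  -0.1  0.1] J [ -1.  -1. -38.  10. -33.  67.]
[ 0.53409395 -0.24785095  0.21924903]
top [436 171]
scene [138 221]
```

View pics/g5.png

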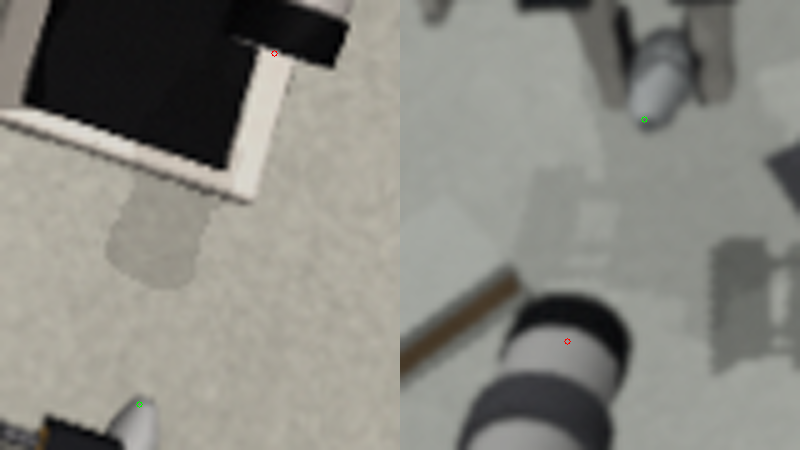

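Both views agree with the model to about 2 px: tip at (142,398) top and (649,120) scene, camera cap at (285,50) and (567,300). I'll advance with a 2 mm correction in y.

```bash
python3 go.py 562 -260 231 -17.4 20
```

```text
t 12.42 shift [77.4  3.9  1.5] turn [-0.1 -0.1  0.1] J [ -1.  -1. -38.  10. -33.  67.]
```

Call:
move_arm([
  [[5, 1, 0], [0, 0, 0], 1],
  [[15, 2, 0.5], [0, 0, 0], 1],
  [[30, 3, 1], [0, 0, 0], 1],
  [[45, 4, 1.5], [0, 0, 0], 1],
  [[58, 4, 1.5], [0, 0, 0], 1],
  [[68, 4, 1.5], [0, 0, 0], 1],
  [[75, 4, 1.5], [0, 0, 0], 1],
  [[77, 4, 1.5], [0, 0, 0], 1],
  [[77, 4, 1.5], [0, 0, 0], 1],
  [[77, 4, 1.5], [0, 0, 0], 1],
])

```text
clock: 13.25
tool_pos: [0.5607, -0.2607, 0.2306]
orientation: [-180.0, -20.1, -17.3]
force: [-0.2, 0.8, -2.6]
opening: 0.027
gripper_force: 30.0
```

Call:
move_arm([
  [[0, 0, 0], [0, 0, 0], 1],
  [[0, 0, 0], [0, 0, 0], 1],
  [[0, 0, 0], [0, 0, 0], 1],
  [[0, 0, 0], [0, 0, 0], 1],
  [[0, 0, 0], [0, 0, 0], 1],
])

```text
clock: 13.67
tool_pos: [0.5611, -0.2608, 0.2311]
orientation: [-180.0, -20.1, -17.3]
force: [-0.3, 0.5, -2.3]
opening: 0.0272
gripper_force: 30.0
```

```bash
python3 go.py 562 -260 231 -17.4 20
python3 - <<'E'
from h import *
from plant import ctrl
o=ctrl.get_obs();T=R.from_euler('xyz',o["orientation"],degrees=True); L=o["tool_pos"]+T.apply([.045,0,0.002]);ax=T.apply([1,0,0])
q=np.load("stand.npy");w=np.array([q[0],q[1],.214+q[3]]); out=[]
for n in("top","scene"):
    im=ctrl.snapshot(n)["color"]; c=((proj(L,n)[0]+proj(w,n)[0])/2).astype(int);b=c-[25,28]
    v=cv2.resize(im[b[1]:b[1]+56,b[0]:b[0]+50],(400,448),interpolation=cv2.INTER_CUBIC)
    p=(proj(np.array([L,L+.075*ax]),n)-b+.5)*8
    for i in p: cv2.circle(v,tuple(int(t) for t in i),3,(0,255,0),1)
    out.append(v)
cv2.imwrite("pics/g6.png",np.hstack(out))
E
```

```text
t 13.67 shift [ 0.6 -1.1  0.3] turn [-0.  -0.1  0.1] J [ -4.   5. -27.   7. -38.  72.]
```

View pics/g6.png

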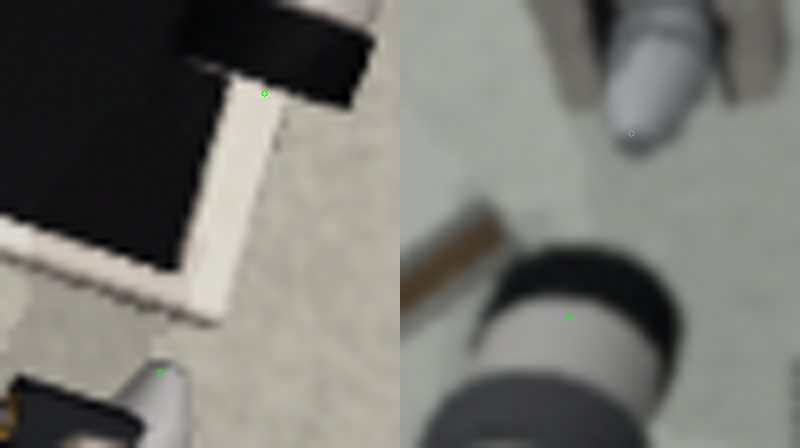

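Both views put the axis within about 2 mm of the window centre: tip (170,368) and cap centre (265,82) in the top half, (637,140) and (581,322) in the scene half. I'll trim 1.5 mm and settle.

Call:
move_arm([
  [[0, -1.5, 0], [0, 0, 0], 1],
  [[0, -1.5, 0], [0, 0, 0], 1],
  [[0, -1.5, 0], [0, 0, 0], 1],
  [[0, -1.5, 0], [0, 0, 0], 1],
  [[0, -1.5, 0], [0, 0, 0], 1],
  [[0, -1.5, 0], [0, 0, 0], 1],
  [[0, -1.5, 0], [0, 0, 0], 1],
  [[0, -1.5, 0], [0, 0, 0], 1],
])

```text
clock: 14.43
tool_pos: [0.5617, -0.2594, 0.231]
orientation: [-180.0, -20.1, -17.3]
force: [0.5, -0.6, -2.9]
opening: 0.0269
gripper_force: 30.0
```

```bash
python3 -c "
from plant import ctrl
o=ctrl.get_obs();print(o['qvel'].round(2),o['tool_pos'],o['gripper_force']);print(ctrl.close_job())"
```

```text
[-0.08 -0.04  0.15 -0.03  0.04  0.04] [ 0.56165866 -0.25944799  0.23102511] 29.9991175532341
the job is handed in; nothing more can be done
None
```

I handed the job in at about 14.5 s; no verdict came back. The checked objective lies released in the free cradle, and the longest is held steady about 75 mm from the camera window, facing it square on and within about 2 mm of its axis as measured in the pictures.

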